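# Pack the sampling tray, leave the look-alikes

## Task

Pack the metal tray for the sampling round: stand the jar with the red lid, the white bottle, the broad vial with the white cap and the tube with the light blue cap upright on the floor of their wells, one in each, each in the well that matches its width (widest thing in the widest well, and so on down). Do not lay or tip any of them over on the way, and leave the two look-alikes, the slim black-capped vial and the tiny purple-capped vial, standing where they are.

Things in the scene. Friction and masses are not known exactly. Their poses are not given: they have to be found in the camera images.
- jar: Beware for all moves: a tall retort stand rises behind the tray (x over 0.62, y 0.1 to 0.25); swing past it with the arm drawn in. Jar: white sample jar with a wide red screw lid, 74 mm high; the lid is 67 mm across from 58 to 73 mm height, the body below tapers from 62 to 57 mm. Loose, standing, about 90 g. Grip the lid. Origin: centre of its underside, z up.
- bottle: white plastic bottle with a white screw cap, 84 mm high; body 49 mm across up to about 60 mm height, cap 39 mm across from 68 to 84 mm. Loose, standing, about 100 g. Grip the cap. Origin: centre of its underside, z up.
- vial: broad clear glass vial with white cap and yellow label, 25 mm across, 69 mm high. Loose, standing, about 40 g. Grip near the top. Origin: centre of its underside, z up.
- tube: small clear tube with light blue cap, 18 mm across (cap 17 mm, from 44 mm height), 56 mm high. Loose, standing, about 30 g. Grip near the top. Origin: centre of its underside, z up.
- insert_83: grey block 94x94x24 mm, one round well 83 mm wide for the jar. Origin: centre of its underside, 5 mm above the table; well floor 4 mm, well mouth and block top 24 mm above the origin. z up, x, y along its sides. Four such blocks, 96 mm apart, 2 by 2 in any order, fill a fixed metal tray 206 mm square, rim 32 mm high. Keep the arm clear of the tall stand behind it.
- insert_65: grey block 94x94x24 mm, one round well 65 mm wide for the white bottle. Origin: centre of its underside, 5 mm above the table; well floor 4 mm, well mouth and block top 24 mm above the origin. z up, x, y along its sides. Four such blocks, 96 mm apart, 2 by 2 in any order, fill a fixed metal tray 206 mm square, rim 32 mm high. Keep the arm clear of the tall stand behind it.
- insert_41: grey block 94x94x24 mm, one round well 41 mm wide for the broad white-capped vial. Origin: centre of its underside, 5 mm above the table; well floor 4 mm, well mouth and block top 24 mm above the origin. z up, x, y along its sides. Four such blocks, 96 mm apart, 2 by 2 in any order, fill a fixed metal tray 206 mm square, rim 32 mm high. Keep the arm clear of the tall stand behind it.
- insert_34: grey block 94x94x24 mm, one round well 34 mm wide for the blue-capped tube. Origin: centre of its underside, 5 mm above the table; well floor 4 mm, well mouth and block top 24 mm above the origin. z up, x, y along its sides. Four such blocks, 96 mm apart, 2 by 2 in any order, fill a fixed metal tray 206 mm square, rim 32 mm high. Keep the arm clear of the tall stand behind it.
- slim_vial: look-alike that stays where it stands: slim clear vial with black cap, 20 mm across, 67 mm high, loose. Origin: centre of its underside, z up.
- tiny_vial: look-alike that stays where it stands: tiny clear vial with purple cap, 13 mm across, 43 mm high, loose. Origin: centre of its underside, z up.
Things that resemble listed ones, but are neither listed nor needed, are in the scene too. Leave any pink or turquoise look-alike of the bottle alone.

How it is judged (in metres and radians):
At the end, for the whole second after the job is handed in: Jar, white bottle, broad vial and blue-capped tube each stand in their own well: within 13 mm of its centre, underside less than 10 mm above the block's underside (on the well's floor), tilted less than 0.15 rad, at rest; both look-alikes are within 20 mm of where they stood (horizontal distance between jar and insert_83 below 0.013 m and z of jar in the frame of insert_83 below 0.01 m and angle between each of jar, bottle, vial, tube's own z axis and vertical below 0.15 rad and linear speed of each of jar, bottle, vial, tube below 0.02 m/s and horizontal distance between bottle and insert_65 below 0.013 m and z of bottle in the frame of insert_65 below 0.01 m and horizontal distance between vial and insert_41 below 0.013 m and z of vial in the frame of insert_41 below 0.01 m and horizontal distance between tube and insert_34 below 0.013 m and z of tube in the frame of insert_34 below 0.01 m and distance of each of slim_vial, tiny_vial from where it was at the start of the episode below 0.02 m); the robot touches nothing.
It fails at once if one of the four things is tipped more than 0.8 rad (angle between any of jar, bottle, vial, tube's own z axis and vertical above 0.8 rad).
It fails at once if a look-alike is moved by more than 40 mm or tipped over (distance of any of slim_vial, tiny_vial from where it was at the start of the episode above 0.04 m or angle between any of slim_vial, tiny_vial's own z axis and vertical above 0.6 rad).
It also fails if it takes over 93 s, if anything falls off the work surface, if the arm or the gripper's body presses on something with over 40 N, if the wrist force passes 120 N, or if a joint passes its speed limit or range.

## Robot

A 6-joint arm with a two-finger parallel gripper is mounted at the origin on a cart in front of the work surface, level with it; the furniture and walls round the work are solid. World frame = base frame: x ahead of the robot, y to its left, z up, the work surface at z = 0. Lengths are in mm, angles in rad, forces in N, time in s.
With the tool pointing down it reaches from about 300 to 775 mm from the base axis. Payload 14.6 kg.
Tool frame: the origin (TCP) lies midway between the tips of the shut fingers; the grasp point (between the pads) lies 19 mm behind it; z points along the fingers, y is the line along which they close (so a half turn about z gives the same grasp; the last joint's range is limited). The gripper opens to 94 mm and grips with 3 to 60 N. Pads are 16 mm wide; open, the fingers measure 119 mm over their backs; the gripper's body (75 mm by 177 mm) begins 78 mm behind the grasp point.
Start: joints at [1.204, 0.3, 1.521, -0, 1.321, -0.067], TCP at [162.428, 525.458, 183.946] pointing down, gripper open.
Joint ranges: [-3.03, 3.03], [-0.79, 2.21], [0.23, 2.52], [-1.04, 4.18], [0, 3.07], [-2.55, 2.55]. Speed limits (rad/s): [2.22, 2.22, 2.57, 3.14, 3.14, 3.14].

## Interface

Orientations are given as [roll, pitch, yaw] about the fixed x, y, z axes, in that order (R = Rz(yaw) Ry(pitch) Rx(roll)).
In Python, from cell import * gives the robot as it stands. The module is installed in compiled form; this text tells all that it offers.
- The arm moves only by the tool servo_tool, never from a script. Its argument "motion" is a list of rows, each an object of numbers: "wx", "wy", "wz": the turn, a rotation vector about the tool's x, y, z in units of 2 rad (1.0 is 2 rad); "dx", "dy", "dz": the shift along the tool's x, y, z in units of 10 cm (1.0 is 10 cm); "fingers": the closure, from -1 (fully open) to 1 (shut). In form: [{"wx": .., "wy": .., "wz": .., "dx": .., "dy": .., "dz": .., "fingers": ..}, ...]. A call has 1 to 10 rows; each row is the pose to reach, as a shift and turn from the pose commanded when the call began, along the tool's axes at that moment; what a row does not reach only later rows make up. A row lasts 1/10 s, in which the tool goes at most 50 mm and 8.59 degrees, less where a joint would pass 70% of its speed; a pose out of reach is approached as far as the arm can. A call with a number of a shift or a turn outside -1 to 1 is refused whole. A call with a gripper value outside its range is refused whole. The fingers move at their own pace and stop on an object; "newtons" is the grip in N (left out, the last holds). Time passes only in rows, so rows that repeat a pose let the fingers close. It gives the time, the measured TCP pose, the force, the opening and the grip force at its end, in the units of the state.
- read_state(): the state, without advancing time (a new reading comes with each control period).
- camera(name): name is "scene" or "top" or "wrist"; returns a dict with "image" (420x560x3 uint8, red, green, blue), "fx", "fy", "cx", "cy" (pixels), "R" (3x3) and "t" (3): a world point X has camera coordinates R X + t. Camera axes: x right, y down, z forward; pixel columns grow to the right and rows downward; lengths in mm; the calibration is good to about 2 mm. A picture is of the moment at which its call begins. There is no depth.
- sign_off(): hands the job in; it is judged then, once.
Trained networks look in a picture, given as the dict that the camera call returned (one of the last four; its "shot" number tells which), for a name from the list of things; names that differ only in an ending like _2 or _b are one class to them, and where a whole thing is asked for, a point or a joint stands for the part that bears it (a point fixed in the world has none). Each returns a list of dicts, best first, with "conf" (0 to 1); they miss things now and then, are a little off and sometimes report something else, mostly with a low value. They report only what shows in the picture. A call takes as long as a camera call. They do not tell look-alikes from the thing itself.
- spot_in(query, picture): "location" ([column, row] in pixels, amid what is visible of it).
- trace(query, picture): "pixels" (420x560 bool, what is visible of it) and "location" ([column, row] in pixels, amid what is visible of it).
The state is a dict: "clock": time; "joints": joint angles; "qd": joint speeds; "effort": joint torques, N m; "eef_pos": TCP position; "eef_rot": TCP orientation; "wrist_force": force on the tool from outside, world axes, zero at the start; "moment": the same for the moment, N m; "finger_gap": finger opening in mm; "finger_force": force on a finger pad.
Only numpy, scipy, OpenCV 4.12 (cv2) and the standard library are available. Lean on these libraries where they do the work, as an engineer would, in place of code of your own. Each camera call takes 0.05 s, during which the arm holds its last target. There are 200 camera calls.

## Working session

There is one attempt and no reset: what is moved stays moved. The work goes in short steps, Python scripts to look and compute and a tool call to move; the robot and the scene stay as the last step left them, time stands still between calls to the robot, and variables do not carry over. Pictures are saved under pics/ and viewed, at most 14 in all, crops included, and the job is handed in when it is done.

Besides the shell and the picture viewer there is one more tool, called after "Call:" in YAML: its name, and indented under it one key for each argument. servo_tool: Moves the arm, as the interface text tells. Its arguments: {"type":"object","properties":{"motion":{"type":"array","items":{"type":"object","properties":{"wx":{"type":"number"},"wy":{"type":"number"},"wz":{"type":"number"},"dx":{"type":"number"},"dy":{"type":"number"},"dz":{"type":"number"},"fingers":{"type":"number"}}}},"newtons":{"type":"number"}},"required":["motion"]}

```bash
mkdir -p pics; cat > h.py <<'E'
from cell import *
import numpy as np, cv2
def save(p,n): cv2.imwrite(f'pics/{n}.png',p['image'][:,:,::-1])
def ray(p,uv,z):
    d=np.array([(uv[0]-p['cx'])/p['fx'],(uv[1]-p['cy'])/p['fy'],1.]);R=np.array(p['R']);t=np.array(p['t'])
    c=-R.T@t; w=R.T@d; return c+w*(z-c[2])/w[2]
def proj(p,X):
    x=np.array(p['R'])@np.array(X)+np.array(p['t']); return np.array([p['fx']*x[0]/x[2]+p['cx'],p['fy']*x[1]/x[2]+p['cy']])
E
python3 - <<'E'
from h import *
s=read_state();print(s)
for c in('top','scene'):
    p=camera(c);save(p,c+'0');print(c,-np.array(p['R']).T@np.array(p['t']),p['fx'])
    for q,z in dict(jar=73,bottle=84,vial=69,tube=56,slim_vial=67,tiny_vial=43,insert_83=29,insert_65=29,insert_41=29,insert_34=29).items():
        print(q,[(np.round(d['location']).tolist(),round(d['conf'],2),ray(p,d['location'],z)[:2].round().tolist()) for d in spot_in(q,p)[:4]])
E
```

```text
{'clock': 0.0, 'joints': array([ 1.20442213e+00,  3.00485453e-01,  1.52158492e+00,  3.78910986e-06,
        1.32070030e+00, -6.66193976e-02]), 'qd': array([-2.21110388e-03, -1.61448536e-03,  4.52960098e-04,  2.67893872e-05,
       -1.47624688e-03,  7.47290472e-04]), 'effort': array([-8.47620668e-04, -5.31812525e+01, -3.52739668e+01,  7.07448763e-02,
        2.43707048e-02, -1.53810365e-04]), 'eef_pos': array([162.31501281, 525.19956875, 183.37684893]), 'eef_rot': array([-3.14041749e+00, -8.20832818e-05,  2.84183687e+00]), 'wrist_force': array([ 1.08005395, -0.04010153, -0.47969614]), 'moment': array([ 0.02225323,  0.07286375, -0.02917858]), 'finger_force': 0.0, 'finger_gap': 94.0845490907925}
top [ 211.04772334  -34.36356279 1693.63633179] 480.0456888700834
jar [([363.0, 198.0], 0.9, [524.0, -319.0])]
bottle [([335.0, 233.0], 0.75, [406.0, -216.0]), ([410.0, 163.0], 0.59, [643.0, -487.0]), ([396.0, 191.0], 0.57, [544.0, -432.0]), ([324.0, 208.0], 0.54, [492.0, -182.0])]
vial [([176.0, 206.0], 0.42, [516.0, 323.0])]
tube [([142.0, 221.0], 0.44, [468.0, 445.0])]
slim_vial []
tiny_vial 
[... 1206 characters left out ...]
.0], 0.58, [473.0, -457.0])]
insert_83 [([250.0, 222.0], 0.95, [446.0, -27.0]), ([259.0, 203.0], 0.76, [517.0, 70.0]), ([235.0, 209.0], 0.71, [436.0, 65.0]), ([281.0, 212.0], 0.7, [550.0, -14.0])]
insert_65 [([250.0, 222.0], 0.95, [446.0, -27.0]), ([259.0, 203.0], 0.76, [517.0, 70.0]), ([235.0, 209.0], 0.71, [436.0, 65.0]), ([281.0, 212.0], 0.7, [550.0, -14.0])]
insert_41 [([250.0, 222.0], 0.95, [446.0, -27.0]), ([259.0, 203.0], 0.76, [517.0, 70.0]), ([235.0, 209.0], 0.71, [436.0, 65.0]), ([281.0, 212.0], 0.7, [550.0, -14.0])]
insert_34 [([250.0, 222.0], 0.95, [446.0, -27.0]), ([259.0, 203.0], 0.76, [517.0, 70.0]), ([235.0, 209.0], 0.71, [436.0, 65.0]), ([281.0, 212.0], 0.7, [550.0, -14.0])]
```

View pics/top0.png

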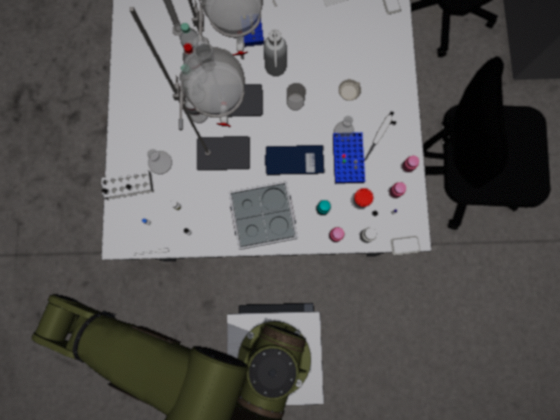

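View pics/scene0.png

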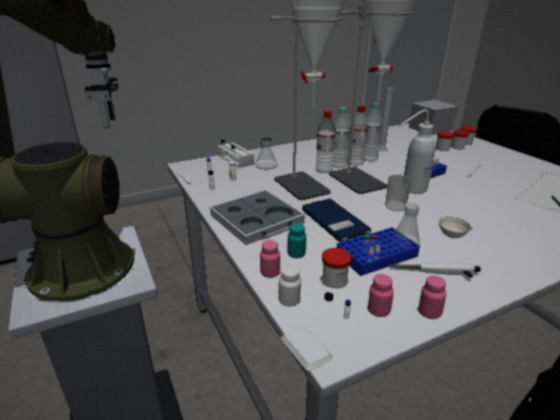

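```bash
python3 - <<'E'
from h import *
im=cv2.imread('pics/top0.png')
a=cv2.resize(im[175:255,130:260],None,fx=6,fy=6,interpolation=3)[:,:780]
b=cv2.resize(im[175:255,225:305],None,fx=5,fy=5,interpolation=3)
c=cv2.resize(im[180:250,310:410],None,fx=4,fy=4,interpolation=3)
o=np.zeros((600,800,3),np.uint8)
a=cv2.resize(im[195:240,135:195],None,fx=6,fy=6,interpolation=3)
o[:a.shape[0],:a.shape[1]]=a; o[:400,400:800]=b; o[300:580,0:400]=c
cv2.imwrite('pics/crop.png',o)
E
```

```text
(no output)
```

View pics/crop.png

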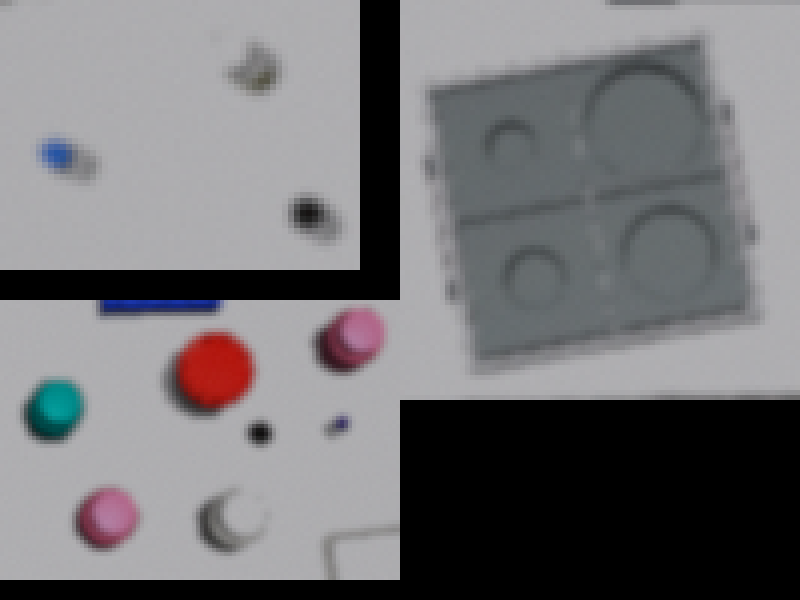

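```bash
python3 - <<'E'
from h import *
import pickle
p=camera('wrist');R=np.array(p['R']);print(-R.T@p['t'],R.round(2),p['fx'])
p=camera('top')
T=lambda u,v,k,ou,ov:(ou+(u+.5)/k-.5,ov+(v+.5)/k-.5)
W={n:ray(p,T(u-400,v,5,225,175),29)[:2] for n,u,v in[('83',645,122),('65',670,250),('34',511,143),('41',535,275)]}
print(W)
c=sum(W.values())/4; d=(W['83']+W['34']-W['65']-W['41']); e=W['34']+W['41']-W['83']-W['65']
print(c,np.linalg.norm(d)/2,np.linalg.norm(e)/2,np.arctan2(d[1],d[0]),np.arctan2(-e[0],e[1]))
for n,u,v,z in[('tube',56,153,56),('vial',255,60,69),('slim',307,212,67)]:print(n,ray(p,T(u,v,6,135,195),z)[:2])
for n,u,v,z in[('jar',217,70,73),('bottle',244,216,84),('tiny',342,123,43),('blk',260,133,20),('pink',112,213,84)]:print(n,ray(p,T(u,v,4,310,180),z)[:2])
E
```

```text
[ 98.62341671 544.26849313 386.16446156] [[ 0.3   0.96 -0.  ]
 [ 0.93 -0.29  0.24]
 [ 0.23 -0.07 -0.97]] 373.93973830241794
{'83': array([538.70705618, -11.39547327]), '65': array([446.98334377, -26.66370644]), '34': array([526.24277078,  83.51471522]), '41': array([431.98494129,  68.04849772])}
[485.979528   28.3760083] 94.25197661746951 95.80037972317498 0.1637752216953142 0.14382824866509886
tube [471.73604385 437.44174814]
vial [520.50652199 320.8265826 ]
slim [432.06523543 290.47582119]
jar [ 527.96276878 -322.68419078]
bottle [ 399.95752229 -335.96219459]
tiny [ 483.75807429 -434.01619468]
blk [ 480.62632261 -366.64909068]
pink [ 405.56201973 -225.02576901]
```

Call:
servo_tool:
  motion:
    - {"dx":-0.95,"dy":-0.2,"wz":-0.15,"fingers":-0.4}
    - {"dx":-0.95,"dy":-0.2,"wz":-0.15,"fingers":-0.4}
    - {"dx":-0.95,"dy":-0.2,"wz":-0.15,"fingers":-0.4}
    - {"dx":-0.95,"dy":-0.2,"wz":-0.15,"fingers":-0.4}
  newtons: 15

```text
schema error: expected keys wx, wy, wz, dx, dy, dz, fingers
```

Call:
servo_tool:
  motion:
    - {"dx":-0.8,"dy":-0.3}
    - {"dx":-0.8,"dy":-0.3}
    - {"dx":-0.8,"dy":-0.3}

```text
schema error: expected keys wx, wy, wz, dx, dy, dz, fingers
```

Call:
servo_tool:
  motion:
    - {"dx":-0.8,"dy":-0.3}
    - {"dx":-0.8,"dy":-0.3}
    - {"dx":-0.8,"dy":-0.3}

```text
schema error: expected keys wx, wy, wz, dx, dy, dz, fingers
```

Call:
servo_tool:
  motion:
    - {"dx":-0.6,"dy":-0.3}
    - {"dx":-0.6,"dy":-0.3}
    - {"dx":-0.6,"dy":-0.3}
    - {"dx":-0.6,"dy":-0.3}

```text
schema error: expected keys wx, wy, wz, dx, dy, dz, fingers
```

```bash
python3 - <<'E'
from h import *
s=read_state();print(s['clock'],s['eef_pos'],s['eef_rot'],s['finger_gap'])
p=camera('wrist');save(p,'w1')
for n,X in dict(tube=(472,437,56),vial=(520,321,69),slim=(432,290,67)).items():print(n,proj(p,X).round())
for q,z in dict(vial=69,tube=56,slim_vial=67).items():print(q,[(np.round(d['location']),round(d['conf'],2),ray(p,d['location'],z/2)[:2].round()) for d in spot_in(q,p)[:4]])
E
```

```text
1.2 [162.40568438 525.4533309  183.92526091] [-3.14154752e+00 -7.97356694e-06  2.84186335e+00] 93.9884603161597
tube [286. 487.]
vial [200. 555.]
slim [145. 501.]
vial []
tube []
slim_vial []
```

View pics/w1.png

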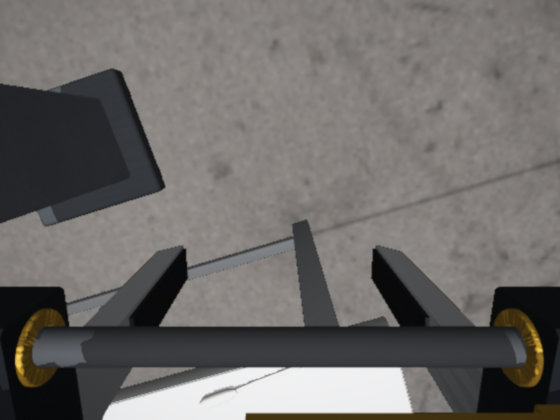

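Call:
servo_tool:
  motion:
    - {"wx":0,"wy":0,"wz":-0.15,"dx":-0.95,"dy":-0.2,"dz":0,"fingers":-0.4}
    - {"wx":0,"wy":0,"wz":-0.15,"dx":-0.95,"dy":-0.2,"dz":0,"fingers":-0.4}
    - {"wx":0,"wy":0,"wz":-0.15,"dx":-0.95,"dy":-0.2,"dz":0,"fingers":-0.4}
    - {"wx":0,"wy":0,"wz":-0.15,"dx":-0.95,"dy":-0.2,"dz":0,"fingers":-0.4}
  newtons: 15

```text
clock: 1.8
eef_pos: [248.3, 477.7, 184.0]
eef_rot: [3.142, 0.0, 3.14]
wrist_force: [-0.5, -0.1, 0.2]
finger_gap: 66.9
finger_force: 0.0
```

Call:
servo_tool:
  motion:
    - {"wx":0,"wy":0,"wz":0,"dx":-1,"dy":-0.3,"dz":0,"fingers":-0.4}
    - {"wx":0,"wy":0,"wz":0,"dx":-1,"dy":-0.3,"dz":0,"fingers":-0.4}
    - {"wx":0,"wy":0,"wz":0,"dx":-1,"dy":-0.3,"dz":0,"fingers":-0.4}

```text
clock: 2.1
eef_pos: [350.3, 447.3, 183.6]
eef_rot: [-3.141, 0.0, 3.138]
wrist_force: [-0.4, 0.2, 0.4]
finger_gap: 65.7
finger_force: 0.0
```

Call:
servo_tool:
  motion:
    - {"wx":0,"wy":0,"wz":0,"dx":-1,"dy":-0.3,"dz":0,"fingers":-0.4}
    - {"wx":0,"wy":0,"wz":0,"dx":-1,"dy":-0.3,"dz":0,"fingers":-0.4}
    - {"wx":0,"wy":0,"wz":0,"dx":-1,"dy":-0.3,"dz":0,"fingers":-0.4}

```text
clock: 2.4
eef_pos: [450.1, 417.2, 183.3]
eef_rot: [-3.141, -0.0, 3.138]
wrist_force: [-0.7, 0.3, -1.3]
finger_gap: 65.6
finger_force: 0.0
```

Call:
servo_tool:
  motion:
    - {"wx":0,"wy":0,"wz":0,"dx":-1,"dy":-0.4,"dz":0,"fingers":-0.4}
    - {"wx":0,"wy":0,"wz":0,"dx":-1,"dy":-0.4,"dz":0,"fingers":-0.4}
    - {"wx":0,"wy":0,"wz":0,"dx":-1,"dy":-0.4,"dz":0,"fingers":-0.4}
    - {"wx":0,"wy":0,"wz":0,"dx":-1,"dy":-0.4,"dz":0,"fingers":-0.4}

```text
clock: 2.8
eef_pos: [547.1, 378.7, 183.2]
eef_rot: [-3.141, -0.001, 3.14]
wrist_force: [-1.1, -0.7, -0.5]
finger_gap: 66.1
finger_force: 0.0
```

```bash
python3 - <<'E'
from h import *
s=read_state();print(s['clock'],s['eef_pos'],s['eef_rot'],s['finger_gap'])
p=camera('wrist');save(p,'w2')
for n,X in dict(tube=(472,437,56),vial=(520,321,69),slim=(432,290,67)).items():print(n,proj(p,X).round())
for q,z in dict(vial=69,tube=56).items():print(q,[(np.round(d['location']),round(d['conf'],2),ray(p,d['location'],z/2)[:2].round()) for d in spot_in(q,p)[:4]])
E
```

```text
2.8 [547.129646   378.68503249 183.21903834] [-3.14129982e+00 -9.78203224e-04  3.14017688e+00] 66.05826987879212
tube [349. 115.]
vial [212. 173.]
slim [169.  63.]
vial [(array([226., 179.]), 0.58, array([530., 328.]))]
tube [(array([346., 120.]), 0.9, array([476., 439.]))]
```

View pics/w2.png

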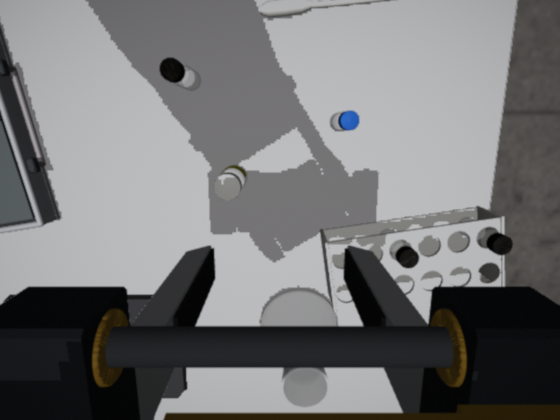

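```bash
python3 - <<'E'
from h import *
p=camera('wrist')
print(ray(p,(228,187),69),ray(p,(349,120.5),56),ray(p,(172,70),67), ray(p,(304,385),110), ray(p,(300,325),40),ray(p,(322,235),50))
print(read_state()['eef_pos'])
E
```

```text
[530.59180117 334.72512621  69.        ] [474.99470226 438.26629316  56.        ] [436.12735765 292.36193431  67.        ] [694.70575219 400.13382383 110.        ] [678.19901345 400.29724194  40.        ] [578.96356667 418.85554963  50.        ]
[545.80767469 379.70564155 184.30949624]
```

Call:
servo_tool:
  motion:
    - {"wx":0,"wy":0,"wz":0,"dx":0.72,"dy":0.59,"dz":0,"fingers":-0.4}
    - {"wx":0,"wy":0,"wz":0,"dx":0.72,"dy":0.59,"dz":0.3,"fingers":-0.4}
    - {"wx":0,"wy":0,"wz":0,"dx":0.72,"dy":0.59,"dz":0.8,"fingers":-0.4}
    - {"wx":0,"wy":0,"wz":0,"dx":0.72,"dy":0.59,"dz":0.8,"fingers":-0.4}
    - {"wx":0,"wy":0,"wz":0,"dx":0.72,"dy":0.59,"dz":0.8,"fingers":-0.4}

```text
clock: 3.5
eef_pos: [474.9, 437.6, 104.9]
eef_rot: [-3.141, -0.0, -3.141]
wrist_force: [0.6, 0.1, 0.6]
finger_gap: 65.9
finger_force: 0.0
```

```bash
python3 - <<'E'
from h import *
s=read_state();print(s['clock'],s['eef_pos'],s['eef_rot'],s['finger_gap'])
p=camera('wrist');save(p,'w3');im=p['image'].astype(int)
m=((im[:,:,2]>im[:,:,0]+50)&(im[:,:,2]>100)).astype(np.uint8)
n,l,st,c=cv2.connectedComponentsWithStats(m)
for i in range(1,n):
    if st[i,4]>50:print(st[i],c[i],ray(p,c[i],54))
print(proj(p,[*s['eef_pos'][:2],50]), proj(p,(531,334,69)))
for d in trace('vial',p)[:1]:
    ys,xs=np.nonzero(d['pixels']);print('vial',xs.min(),xs.max(),ys.min(),ys.max(),d['conf'])
E
```

```text
3.5 [474.92418053 437.58543394 104.85724241] [-3.14117531e+00 -3.96623756e-04 -3.14077526e+00] 65.88856165925625
[270 216  23  22 380] [280.73684211 226.31052632] [477.10698928 437.47468763  54.        ]
[280.87667738 221.86377668] [132.05266863 306.49225877]
vial 125 171 256 321 0.57
```

View pics/w3.png

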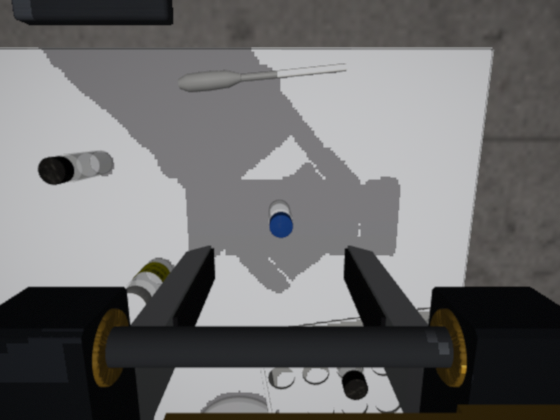

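Call:
servo_tool:
  motion:
    - {"wx":0,"wy":0,"wz":0,"dx":-0.01,"dy":0,"dz":0.35,"fingers":-0.4}
    - {"wx":0,"wy":0,"wz":0,"dx":-0.01,"dy":0,"dz":0.75,"fingers":-0.4}
    - {"wx":0,"wy":0,"wz":0,"dx":-0.01,"dy":0,"dz":0.75,"fingers":1}
    - {"wx":0,"wy":0,"wz":0,"dx":-0.01,"dy":0,"dz":0.75,"fingers":1}
    - {"wx":0,"wy":0,"wz":0,"dx":-0.01,"dy":0,"dz":0.75,"fingers":1}
    - {"wx":0,"wy":0,"wz":0,"dx":-0.01,"dy":0,"dz":0.75,"fingers":1}
    - {"wx":0,"wy":0,"wz":0,"dx":-0.01,"dy":0,"dz":0.75,"fingers":1}
    - {"wx":0,"wy":0,"wz":0,"dx":-0.01,"dy":0,"dz":0.75,"fingers":1}
  newtons: 12

```text
clock: 4.4
eef_pos: [476.5, 437.5, 29.7]
eef_rot: [3.141, 0.001, -3.141]
wrist_force: [0.2, 0.2, 0.1]
finger_gap: 21.1
finger_force: 0.0
```

Call:
servo_tool:
  motion:
    - {"wx":0,"wy":0,"wz":0,"dx":0,"dy":0,"dz":0,"fingers":1}
    - {"wx":0,"wy":0,"wz":0,"dx":0,"dy":0,"dz":0,"fingers":1}
    - {"wx":0,"wy":0,"wz":0,"dx":0,"dy":0,"dz":-0.2,"fingers":1}
    - {"wx":0,"wy":0,"wz":0,"dx":0,"dy":0,"dz":-0.5,"fingers":1}
    - {"wx":0,"wy":0,"wz":0,"dx":0,"dy":0,"dz":-1,"fingers":1}
    - {"wx":0,"wy":0,"wz":0,"dx":0,"dy":0,"dz":-1,"fingers":1}

```text
clock: 5.0
eef_pos: [478.3, 439.1, 136.0]
eef_rot: [3.135, 0.008, -3.141]
wrist_force: [0.5, 0.8, 0.1]
finger_gap: 15.3
finger_force: 12.0
```

Call:
servo_tool:
  motion:
    - {"wx":0,"wy":0,"wz":0,"dx":0,"dy":-1,"dz":-0.2,"fingers":1}
    - {"wx":0,"wy":0,"wz":0,"dx":0,"dy":-1,"dz":-0.2,"fingers":1}
    - {"wx":0,"wy":0,"wz":0,"dx":0,"dy":-1,"dz":-0.2,"fingers":1}

```text
clock: 5.3
eef_pos: [476.9, 333.7, 150.1]
eef_rot: [-3.142, 0.001, 3.139]
wrist_force: [0.0, 0.6, -0.1]
finger_gap: 15.4
finger_force: 12.0
```

Call:
servo_tool:
  motion:
    - {"wx":0,"wy":0,"wz":0,"dx":-0.1,"dy":-1,"dz":0,"fingers":1}
    - {"wx":0,"wy":0,"wz":0,"dx":-0.1,"dy":-1,"dz":0,"fingers":1}
    - {"wx":0,"wy":0,"wz":0,"dx":-0.1,"dy":-1,"dz":0,"fingers":1}

```text
clock: 5.6
eef_pos: [486.8, 233.6, 148.8]
eef_rot: [-3.141, -0.0, 3.138]
wrist_force: [0.1, 0.0, -0.4]
finger_gap: 16.0
finger_force: 12.0
```

Call:
servo_tool:
  motion:
    - {"wx":0,"wy":0,"wz":0,"dx":-0.2,"dy":-1,"dz":0,"fingers":1}
    - {"wx":0,"wy":0,"wz":0,"dx":-0.2,"dy":-1,"dz":0,"fingers":1}
    - {"wx":0,"wy":0,"wz":0,"dx":-0.2,"dy":-1,"dz":0,"fingers":1}

```text
clock: 5.9
eef_pos: [507.2, 134.0, 148.7]
eef_rot: [-3.141, -0.0, 3.138]
wrist_force: [-0.1, 0.3, 0.8]
finger_gap: 15.9
finger_force: 12.0
```

Call:
servo_tool:
  motion:
    - {"wx":0,"wy":0,"wz":0,"dx":-0.2,"dy":-0.9,"dz":0,"fingers":1}
    - {"wx":0,"wy":0,"wz":0,"dx":-0.2,"dy":-0.9,"dz":0,"fingers":1}
    - {"wx":0,"wy":0,"wz":0,"dx":-0.2,"dy":-0.9,"dz":0,"fingers":1}
    - {"wx":0,"wy":0,"wz":0,"dx":-0.2,"dy":-0.9,"dz":0,"fingers":1}

```text
clock: 6.3
eef_pos: [526.6, 47.8, 148.6]
eef_rot: [3.141, -0.0, 3.141]
wrist_force: [-0.4, 0.4, 0.0]
finger_gap: 15.3
finger_force: 12.0
```

```bash
python3 - <<'E'
from h import *
s=read_state();print(s['clock'],s['eef_pos'],s['eef_rot'],s['finger_gap'],s['finger_force'])
p=camera('wrist');save(p,'w4')
im=p['image'].copy();th=np.linspace(0,2*np.pi,60)
for x,y,r in((526,83.2,17),(431.2,68.4,20.5),(540.8,-11.6,41.5),(446,-26.4,32.5)):
    pts=np.array([proj(p,(x+r*np.cos(t),y+r*np.sin(t),29)) for t in th]);cv2.polylines(im,[pts.astype(np.int32)],True,(255,0,0),1);print(proj(p,(x,y,29)))
cv2.imwrite('pics/w4.png',im[:,:,::-1])
E
```

```text
6.3 [526.5584823   47.78188873 148.63905001] [ 3.14127150e+00 -3.67338311e-04  3.14076026e+00] 15.316940366290083 12.000058740377426
[320.75456474 202.67526315]
[305.67030528  89.15059184]
[213.51527982 219.07434179]
[190.84745209 108.01468156]
```

View pics/w4.png

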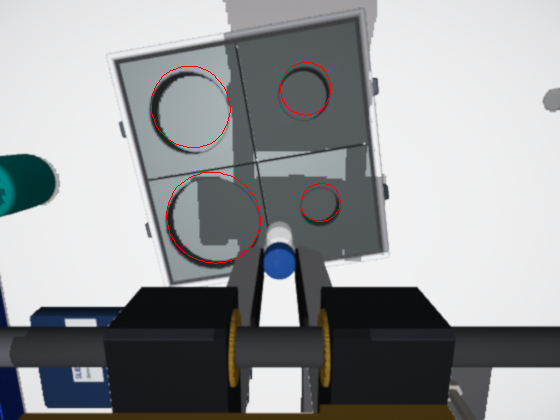

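Call:
servo_tool:
  motion:
    - {"wx":0,"wy":0,"wz":0,"dx":0,"dy":0.36,"dz":0,"fingers":1}
    - {"wx":0,"wy":0,"wz":0,"dx":0,"dy":0.36,"dz":0.3,"fingers":1}
    - {"wx":0,"wy":0,"wz":0,"dx":0,"dy":0.36,"dz":0.7,"fingers":1}
    - {"wx":0,"wy":0,"wz":0,"dx":0,"dy":0.36,"dz":0.7,"fingers":1}
    - {"wx":0,"wy":0,"wz":0,"dx":0,"dy":0.36,"dz":0.7,"fingers":1}

```text
clock: 6.85
eef_pos: [526.3, 84.4, 79.6]
eef_rot: [3.142, -0.001, -3.14]
wrist_force: [-0.8, -0.3, 0.6]
finger_gap: 15.3
finger_force: 12.0
```

Call:
servo_tool:
  motion:
    - {"wx":0,"wy":0,"wz":0,"dx":0,"dy":0,"dz":0.2,"fingers":1}
    - {"wx":0,"wy":0,"wz":0,"dx":0,"dy":0,"dz":0.38,"fingers":1}
    - {"wx":0,"wy":0,"wz":0,"dx":0,"dy":0,"dz":0.38,"fingers":1}
    - {"wx":0,"wy":0,"wz":0,"dx":0,"dy":0,"dz":0.38,"fingers":1}

```text
clock: 7.25
eef_pos: [527.3, 83.7, 42.8]
eef_rot: [3.141, 0.002, -3.141]
wrist_force: [0.3, -0.4, -0.0]
finger_gap: 15.4
finger_force: 12.0
```

```bash
python3 - <<'E'
from h import *
s=read_state();print(s['eef_pos'],s['finger_gap'],s['finger_force'],s['wrist_force'])
p=camera('wrist');save(p,'w5')
im=p['image'].copy();th=np.linspace(0,2*np.pi,60)
for x,y,r,z in((527,83.5,17,29),(433.5,68.4,20.5,29),(541,-11.6,41.5,29),(448,-26.4,32.5,29),(527,83.5,9,62)):
    pts=np.array([proj(p,(x+r*np.cos(t),y+r*np.sin(t),z)) for t in th]);cv2.polylines(im,[pts.astype(np.int32)],True,(255,0,0),1)
cv2.imwrite('pics/w5.png',im[:,:,::-1])
E
```

```text
[527.25205879  83.68460839  42.84530619] 15.409381954734123 11.999963968992233 [ 0.32656032 -0.37106094 -0.00555985]
```

View pics/w5.png

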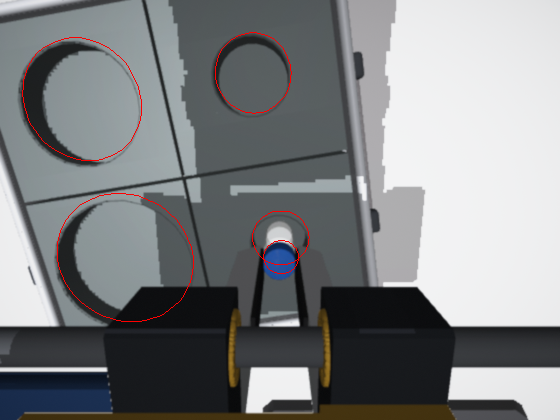

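Call:
servo_tool:
  motion:
    - {"wx":0,"wy":0,"wz":0,"dx":0,"dy":0,"dz":0.035,"fingers":1}
    - {"wx":0,"wy":0,"wz":0,"dx":0,"dy":0,"dz":0.035,"fingers":1}
    - {"wx":0,"wy":0,"wz":0,"dx":0,"dy":0,"dz":0.035,"fingers":-0.4}
    - {"wx":0,"wy":0,"wz":0,"dx":0,"dy":0,"dz":0.035,"fingers":-0.4}
    - {"wx":0,"wy":0,"wz":0,"dx":0,"dy":0,"dz":0.035,"fingers":-0.4}
    - {"wx":0,"wy":0,"wz":0,"dx":0,"dy":0,"dz":0.035,"fingers":-0.4}
    - {"wx":0,"wy":0,"wz":0,"dx":0,"dy":0,"dz":-0.4,"fingers":-0.4}
    - {"wx":0,"wy":0,"wz":0,"dx":0,"dy":0,"dz":-0.9,"fingers":-0.4}
    - {"wx":0,"wy":0,"wz":0,"dx":0,"dy":0,"dz":-0.9,"fingers":-0.4}

```text
clock: 8.2
eef_pos: [529.1, 83.6, 137.1]
eef_rot: [3.141, 0.01, -3.141]
wrist_force: [-0.1, -0.1, -0.7]
finger_gap: 65.0
finger_force: 0.0
```

Call:
servo_tool:
  motion:
    - {"wx":0,"wy":0,"wz":0,"dx":0,"dy":1,"dz":-0.1,"fingers":-0.4}
    - {"wx":0,"wy":0,"wz":0,"dx":0,"dy":1,"dz":-0.1,"fingers":-0.4}
    - {"wx":0,"wy":0,"wz":0,"dx":0,"dy":1,"dz":-0.1,"fingers":-0.4}

```text
clock: 8.5
eef_pos: [526.0, 187.7, 141.2]
eef_rot: [3.141, 0.001, -3.137]
wrist_force: [0.5, -1.2, -0.6]
finger_gap: 65.7
finger_force: 0.0
```

Call:
servo_tool:
  motion:
    - {"wx":0,"wy":0,"wz":0,"dx":0,"dy":1,"dz":0,"fingers":-0.4}
    - {"wx":0,"wy":0,"wz":0,"dx":0,"dy":1,"dz":0,"fingers":-0.4}
    - {"wx":0,"wy":0,"wz":0,"dx":0,"dy":1,"dz":0,"fingers":-0.4}

```text
clock: 8.8
eef_pos: [525.5, 287.4, 140.1]
eef_rot: [3.141, -0.001, -3.137]
wrist_force: [0.0, -0.3, -0.5]
finger_gap: 65.6
finger_force: 0.0
```

Call:
servo_tool:
  motion:
    - {"wx":0,"wy":0,"wz":0,"dx":-0.04,"dy":0.5,"dz":0,"fingers":-0.4}
    - {"wx":0,"wy":0,"wz":0,"dx":-0.04,"dy":0.5,"dz":0,"fingers":-0.4}
    - {"wx":0,"wy":0,"wz":0,"dx":-0.04,"dy":0.5,"dz":0,"fingers":-0.4}

```text
clock: 9.1
eef_pos: [530.2, 332.9, 140.1]
eef_rot: [-3.141, -0.001, -3.141]
wrist_force: [0.1, -0.2, 0.5]
finger_gap: 65.5
finger_force: 0.0
```

```bash
python3 - <<'E'
from h import *
s=read_state();print(s['clock'],s['eef_pos'],s['finger_gap'],s['wrist_force'])
p=camera('wrist');save(p,'w6')
im=p['image'].copy();th=np.linspace(0,2*np.pi,60)
for x,y,r,z in((531,334,12.5,69),(531,334,12.5,0)):
    pts=np.array([proj(p,(x+r*np.cos(t),y+r*np.sin(t),z)) for t in th]);cv2.polylines(im,[pts.astype(np.int32)],True,(255,0,0),1);print(proj(p,(x,y,z)))
cv2.imwrite('pics/w6.png',im[:,:,::-1])
E
```

```text
9.1 [530.20152229 332.93028476 140.12748794] 65.49006032557843 [ 0.0951038  -0.18595899  0.49671368]
[282.19824663 217.5282059 ]
[281.64074609 199.79441064]
```

View pics/w6.png

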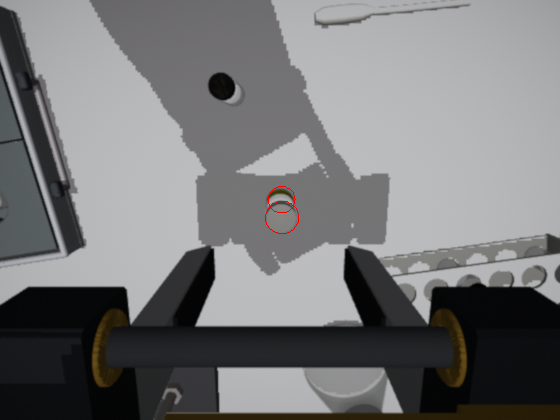

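Call:
servo_tool:
  motion:
    - {"wx":0,"wy":0,"wz":0,"dx":-0.01,"dy":0.01,"dz":0.45,"fingers":-0.4}
    - {"wx":0,"wy":0,"wz":0,"dx":-0.01,"dy":0.01,"dz":0.97,"fingers":-0.4}
    - {"wx":0,"wy":0,"wz":0,"dx":-0.01,"dy":0.01,"dz":0.97,"fingers":-0.4}
    - {"wx":0,"wy":0,"wz":0,"dx":-0.01,"dy":0.01,"dz":0.97,"fingers":1}
    - {"wx":0,"wy":0,"wz":0,"dx":-0.01,"dy":0.01,"dz":0.97,"fingers":1}
    - {"wx":0,"wy":0,"wz":0,"dx":-0.01,"dy":0.01,"dz":0.97,"fingers":1}
    - {"wx":0,"wy":0,"wz":0,"dx":-0.01,"dy":0.01,"dz":0.97,"fingers":1}
    - {"wx":0,"wy":0,"wz":0,"dx":-0.01,"dy":0.01,"dz":0.97,"fingers":1}
    - {"wx":0,"wy":0,"wz":0,"dx":-0.01,"dy":0.01,"dz":0.97,"fingers":1}

```text
clock: 10.05
eef_pos: [531.4, 334.5, 44.4]
eef_rot: [3.141, 0.0, -3.141]
wrist_force: [0.0, 0.1, 3.8]
finger_gap: 22.0
finger_force: 12.0
```

Call:
servo_tool:
  motion:
    - {"wx":0,"wy":0,"wz":0,"dx":0,"dy":0,"dz":0,"fingers":1}
    - {"wx":0,"wy":0,"wz":0,"dx":0,"dy":0,"dz":0,"fingers":1}
    - {"wx":0,"wy":0,"wz":0,"dx":0,"dy":0,"dz":-0.2,"fingers":1}
    - {"wx":0,"wy":0,"wz":0,"dx":0,"dy":0,"dz":-0.5,"fingers":1}
    - {"wx":0,"wy":0,"wz":0,"dx":0,"dy":0,"dz":-1,"fingers":1}
    - {"wx":0,"wy":0,"wz":0,"dx":0,"dy":0,"dz":-1,"fingers":1}

```text
clock: 10.65
eef_pos: [533.4, 335.6, 150.6]
eef_rot: [3.137, 0.008, -3.141]
wrist_force: [-1.0, 0.3, -0.1]
finger_gap: 22.1
finger_force: 12.0
```

Call:
servo_tool:
  motion:
    - {"wx":0,"wy":0,"wz":0,"dx":0,"dy":-0.9,"dz":0,"fingers":1}
    - {"wx":0,"wy":0,"wz":0,"dx":0,"dy":-0.9,"dz":0,"fingers":1}
    - {"wx":0,"wy":0,"wz":0,"dx":0,"dy":-0.9,"dz":0,"fingers":1}

```text
clock: 10.95
eef_pos: [531.4, 240.8, 143.7]
eef_rot: [-3.141, -0.001, 3.139]
wrist_force: [0.1, 0.7, -0.9]
finger_gap: 22.0
finger_force: 12.0
```

Call:
servo_tool:
  motion:
    - {"wx":0,"wy":0,"wz":0,"dx":0.48,"dy":-0.9,"dz":0,"fingers":1}
    - {"wx":0,"wy":0,"wz":0,"dx":0.48,"dy":-0.9,"dz":0,"fingers":1}
    - {"wx":0,"wy":0,"wz":0,"dx":0.48,"dy":-0.9,"dz":0,"fingers":1}

```text
clock: 11.25
eef_pos: [481.3, 151.6, 143.5]
eef_rot: [-3.141, -0.002, 3.14]
wrist_force: [0.2, 0.7, -0.1]
finger_gap: 21.9
finger_force: 12.0
```

Call:
servo_tool:
  motion:
    - {"wx":0,"wy":0,"wz":0,"dx":0.5,"dy":-0.86,"dz":0,"fingers":1}
    - {"wx":0,"wy":0,"wz":0,"dx":0.5,"dy":-0.86,"dz":0,"fingers":1}
    - {"wx":0,"wy":0,"wz":0,"dx":0.5,"dy":-0.86,"dz":0,"fingers":1}
    - {"wx":0,"wy":0,"wz":0,"dx":0.5,"dy":-0.86,"dz":0.3,"fingers":1}
    - {"wx":0,"wy":0,"wz":0,"dx":0.5,"dy":-0.86,"dz":0.55,"fingers":1}
    - {"wx":0,"wy":0,"wz":0,"dx":0.5,"dy":-0.86,"dz":0.55,"fingers":1}

```text
clock: 11.85
eef_pos: [432.3, 69.0, 86.6]
eef_rot: [-3.141, -0.005, -3.141]
wrist_force: [1.2, 0.2, -0.1]
finger_gap: 21.9
finger_force: 12.0
```

```bash
python3 - <<'E'
from h import *
s=read_state();print(s['clock'],s['eef_pos'],s['finger_gap'],s['wrist_force'])
p=camera('wrist');save(p,'w7')
im=p['image'].copy();th=np.linspace(0,2*np.pi,60)
for x,y,r,z in((527,83.5,17,29),(433,68.4,20.5,29),(541,-11.6,41.5,29),(448,-26.4,32.5,29)):
    pts=np.array([proj(p,(x+r*np.cos(t),y+r*np.sin(t),z)) for t in th]);cv2.polylines(im,[pts.astype(np.int32)],True,(255,0,0),1);print(proj(p,(x,y,z)))
cv2.imwrite('pics/w7.png',im[:,:,::-1])
E
```

```text
11.85 [432.33707268  69.00726897  86.57062932] 21.87434785701786 [ 1.15404462  0.22772584 -0.12961117]
[299.22276282 339.4770128 ]
[279.95662099 222.1327725 ]
[177.82913119 355.34160119]
[149.57269116 241.99250262]
```

View pics/w7.png

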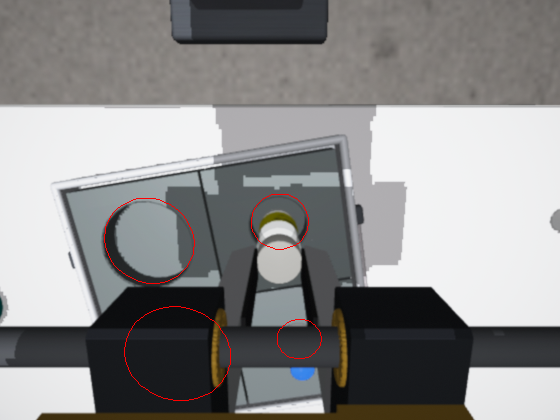

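Call:
servo_tool:
  motion:
    - {"wx":0,"wy":0,"wz":0,"dx":0,"dy":0,"dz":0.2,"fingers":1}
    - {"wx":0,"wy":0,"wz":0,"dx":0,"dy":0,"dz":0.33,"fingers":1}
    - {"wx":0,"wy":0,"wz":0,"dx":0,"dy":0,"dz":0.33,"fingers":1}
    - {"wx":0,"wy":0,"wz":0,"dx":0,"dy":0,"dz":0.33,"fingers":1}

```text
clock: 12.3
eef_pos: [434.2, 68.7, 57.2]
eef_rot: [3.141, 0.001, -3.141]
wrist_force: [0.5, 0.6, -0.8]
finger_gap: 21.9
finger_force: 12.0
```

Call:
servo_tool:
  motion:
    - {"wx":0,"wy":0,"wz":0,"dx":0,"dy":0,"dz":0.033,"fingers":1}
    - {"wx":0,"wy":0,"wz":0,"dx":0,"dy":0,"dz":0.033,"fingers":1}
    - {"wx":0,"wy":0,"wz":0,"dx":0,"dy":0,"dz":0.033,"fingers":-0.4}
    - {"wx":0,"wy":0,"wz":0,"dx":0,"dy":0,"dz":0.033,"fingers":-0.4}
    - {"wx":0,"wy":0,"wz":0,"dx":0,"dy":0,"dz":0.033,"fingers":-0.4}
    - {"wx":0,"wy":0,"wz":0,"dx":0,"dy":0,"dz":0.033,"fingers":-0.4}
    - {"wx":0,"wy":0,"wz":0,"dx":0,"dy":0,"dz":-0.4,"fingers":-0.4}
    - {"wx":0,"wy":0,"wz":0,"dx":0,"dy":0,"dz":-0.9,"fingers":-0.4}
    - {"wx":0,"wy":0,"wz":0,"dx":0,"dy":0,"dz":-0.9,"fingers":-0.4}

```text
clock: 13.2
eef_pos: [435.9, 68.5, 151.5]
eef_rot: [3.141, 0.009, -3.141]
wrist_force: [-1.3, 0.2, -1.1]
finger_gap: 65.6
finger_force: 0.0
```

Call:
servo_tool:
  motion:
    - {"wx":0,"wy":0,"wz":0,"dx":-0.2,"dy":-1,"dz":-0.2,"fingers":-1}
    - {"wx":0,"wy":0,"wz":0,"dx":-0.2,"dy":-1,"dz":-0.2,"fingers":-1}
    - {"wx":0,"wy":0,"wz":0,"dx":-0.2,"dy":-1,"dz":-0.2,"fingers":-1}

```text
clock: 13.5
eef_pos: [454.2, -35.5, 166.6]
eef_rot: [-3.141, 0.001, 3.138]
wrist_force: [0.1, 1.2, -0.2]
finger_gap: 86.3
finger_force: 0.0
```

Call:
servo_tool:
  motion:
    - {"wx":0,"wy":0,"wz":0,"dx":-0.3,"dy":-1,"dz":0,"fingers":-1}
    - {"wx":0,"wy":0,"wz":0,"dx":-0.3,"dy":-1,"dz":0,"fingers":-1}
    - {"wx":0,"wy":0,"wz":0,"dx":-0.3,"dy":-1,"dz":0,"fingers":-1}

```text
clock: 13.8
eef_pos: [483.8, -135.1, 165.1]
eef_rot: [-3.141, -0.001, 3.138]
wrist_force: [0.8, 1.0, -0.4]
finger_gap: 93.7
finger_force: 0.0
```

Call:
servo_tool:
  motion:
    - {"wx":0,"wy":0,"wz":0,"dx":-0.3,"dy":-1,"dz":0,"fingers":-1}
    - {"wx":0,"wy":0,"wz":0,"dx":-0.3,"dy":-1,"dz":0,"fingers":-1}
    - {"wx":0,"wy":0,"wz":0,"dx":-0.3,"dy":-1,"dz":0,"fingers":-1}

```text
clock: 14.1
eef_pos: [513.7, -234.7, 164.7]
eef_rot: [3.141, -0.001, 3.139]
wrist_force: [0.6, 0.6, -1.0]
finger_gap: 93.7
finger_force: 0.0
```

Call:
servo_tool:
  motion:
    - {"wx":0,"wy":0,"wz":0,"dx":-0.2,"dy":-0.92,"dz":0,"fingers":-1}
    - {"wx":0,"wy":0,"wz":0,"dx":-0.2,"dy":-0.92,"dz":0,"fingers":-1}
    - {"wx":0,"wy":0,"wz":0,"dx":-0.2,"dy":-0.92,"dz":0,"fingers":-1}
    - {"wx":0,"wy":0,"wz":0,"dx":-0.2,"dy":-0.92,"dz":0,"fingers":-1}

```text
clock: 14.5
eef_pos: [533.3, -322.9, 164.9]
eef_rot: [3.14, -0.001, 3.141]
wrist_force: [0.7, 0.4, -0.5]
finger_gap: 94.4
finger_force: 0.0
```

```bash
python3 - <<'E'
from h import *
s=read_state();print(s['clock'],s['eef_pos'],s['finger_gap'],s['wrist_force'])
p=camera('wrist');save(p,'w8')
im=p['image'].copy();th=np.linspace(0,2*np.pi,60);a=im.astype(int)
m=((a[:,:,0]>a[:,:,1]*2.2)&(a[:,:,0]>a[:,:,2]*2.2)&(a[:,:,0]>70)).astype(np.uint8)
n,l,st,c=cv2.connectedComponentsWithStats(m)
for i in range(1,n):
    if st[i,4]>50:print(st[i],c[i],ray(p,c[i],70))
for x,y,r,z in((531,-323,33.5,73),(402,-336,19.5,84),(402,-336,24.5,0),(484,-434,6.5,43)):
    pts=np.array([proj(p,(x+r*np.cos(t),y+r*np.sin(t),z)) for t in th]);cv2.polylines(im,[pts.astype(np.int32)],True,(0,0,255),1);print(proj(p,(x,y,z)))
cv2.imwrite('pics/w8.png',im[:,:,::-1])
E
```

```text
14.5 [ 533.303862   -322.87011151  164.91331879] 94.40245247785832 [ 0.68871843  0.35799768 -0.50208446]
[ 239  171   81   80 5122] [278.97130027 210.70734088] [ 534.21479373 -324.0667942    70.        ]
[280.30038483 207.63826487]
[261.82765527  29.75051003]
[265.81813472  52.62780067]
[150.09594202 146.34257858]
```

View pics/w8.png

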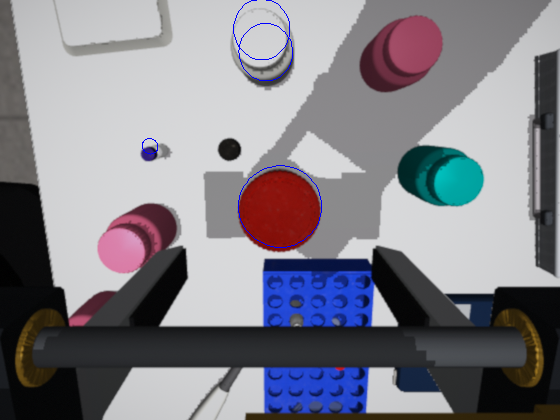

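Call:
servo_tool:
  motion:
    - {"wx":0,"wy":0,"wz":0,"dx":-0.01,"dy":-0.01,"dz":0.4,"fingers":-1}
    - {"wx":0,"wy":0,"wz":0,"dx":-0.01,"dy":-0.01,"dz":0.7,"fingers":-1}
    - {"wx":0,"wy":0,"wz":0,"dx":-0.01,"dy":-0.01,"dz":0.7,"fingers":-1}

```text
clock: 14.85
eef_pos: [533.0, -321.8, 92.3]
eef_rot: [3.138, -0.005, -3.14]
wrist_force: [-0.5, 0.7, 0.1]
finger_gap: 93.7
finger_force: 0.0
```

Call:
servo_tool:
  motion:
    - {"wx":0,"wy":0,"wz":0,"dx":0,"dy":0,"dz":0.25,"fingers":-1}
    - {"wx":0,"wy":0,"wz":0,"dx":0,"dy":0,"dz":0.48,"fingers":-1}
    - {"wx":0,"wy":0,"wz":0,"dx":0,"dy":0,"dz":0.48,"fingers":-1}
    - {"wx":0,"wy":0,"wz":0,"dx":0,"dy":0,"dz":0.48,"fingers":1}
    - {"wx":0,"wy":0,"wz":0,"dx":0,"dy":0,"dz":0.48,"fingers":1}
    - {"wx":0,"wy":0,"wz":0,"dx":0,"dy":0,"dz":0.48,"fingers":1}
    - {"wx":0,"wy":0,"wz":0,"dx":0,"dy":0,"dz":0.48,"fingers":1}
    - {"wx":0,"wy":0,"wz":0,"dx":0,"dy":0,"dz":0.48,"fingers":1}
  newtons: 20

```text
clock: 15.65
eef_pos: [534.9, -324.7, 49.0]
eef_rot: [-3.141, 0.001, -3.141]
wrist_force: [0.6, 2.2, 7.4]
finger_gap: 65.9
finger_force: 20.0
```

Call:
servo_tool:
  motion:
    - {"wx":0,"wy":0,"wz":0,"dx":0,"dy":0,"dz":-0.2,"fingers":1}
    - {"wx":0,"wy":0,"wz":0,"dx":0,"dy":0,"dz":-0.5,"fingers":1}
    - {"wx":0,"wy":0,"wz":0,"dx":0,"dy":0,"dz":-1,"fingers":1}
    - {"wx":0,"wy":0,"wz":0,"dx":0,"dy":0,"dz":-1,"fingers":1}

```text
clock: 16.05
eef_pos: [536.5, -326.1, 154.9]
eef_rot: [-3.136, 0.008, -3.141]
wrist_force: [0.1, -0.4, -0.4]
finger_gap: 66.0
finger_force: 20.0
```

Call:
servo_tool:
  motion:
    - {"wx":0,"wy":0,"wz":0,"dx":0,"dy":0.4,"dz":-0.2,"fingers":1}
    - {"wx":0,"wy":0,"wz":0,"dx":0,"dy":0.8,"dz":-0.2,"fingers":1}
    - {"wx":0,"wy":0,"wz":0,"dx":0,"dy":1,"dz":-0.2,"fingers":1}

```text
clock: 16.35
eef_pos: [534.3, -222.3, 168.1]
eef_rot: [3.141, 0.0, -3.14]
wrist_force: [-0.2, -0.7, -0.9]
finger_gap: 66.3
finger_force: 20.0
```

Call:
servo_tool:
  motion:
    - {"wx":0,"wy":0,"wz":0,"dx":0,"dy":0.4,"dz":0,"fingers":1}
    - {"wx":0,"wy":0,"wz":0,"dx":0,"dy":0.8,"dz":0,"fingers":1}
    - {"wx":0,"wy":0,"wz":0,"dx":0,"dy":1,"dz":0,"fingers":1}

```text
clock: 16.65
eef_pos: [534.1, -122.1, 167.6]
eef_rot: [3.141, -0.0, -3.14]
wrist_force: [-0.5, -1.1, -1.2]
finger_gap: 65.5
finger_force: 20.0
```

Call:
servo_tool:
  motion:
    - {"wx":0,"wy":0,"wz":0,"dx":-0.06,"dy":0.4,"dz":0,"fingers":1}
    - {"wx":0,"wy":0,"wz":0,"dx":-0.06,"dy":0.8,"dz":0,"fingers":1}
    - {"wx":0,"wy":0,"wz":0,"dx":-0.06,"dy":1,"dz":0,"fingers":1}
    - {"wx":0,"wy":0,"wz":0,"dx":-0.06,"dy":1,"dz":0,"fingers":1}
    - {"wx":0,"wy":0,"wz":0,"dx":-0.06,"dy":1,"dz":0,"fingers":1}

```text
clock: 17.15
eef_pos: [540.3, -24.8, 167.6]
eef_rot: [-3.141, -0.0, -3.141]
wrist_force: [0.7, -0.3, -0.8]
finger_gap: 65.9
finger_force: 20.0
```

```bash
python3 - <<'E'
from h import *
s=read_state();print(s['clock'],s['eef_pos'],s['finger_gap'],s['finger_force'],s['wrist_force'])
p=camera('wrist');save(p,'w9')
im=p['image'].copy();th=np.linspace(0,2*np.pi,60)
for x,y,r,z in((527,83.5,17,29),(433,68.4,20.5,29),(541,-11.6,41.5,29),(448,-26.4,32.5,29),(527,83.5,9,65),(433,68.4,12.5,78)):
    pts=np.array([proj(p,(x+r*np.cos(t),y+r*np.sin(t),z)) for t in th]);cv2.polylines(im,[pts.astype(np.int32)],True,(255,0,0),1)
cv2.imwrite('pics/w9.png',im[:,:,::-1])
E
```

```text
17.15 [540.27624303 -24.81176314 167.61708614] 65.93572277480739 19.99257892370224 [ 0.73836065 -0.29612966 -0.84598469]
```

View pics/w9.png

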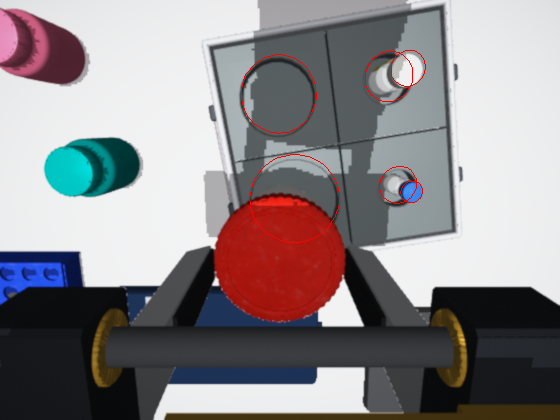

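Call:
servo_tool:
  motion:
    - {"wx":0,"wy":0,"wz":0,"dx":-0.01,"dy":0.13,"dz":0.1,"fingers":1}
    - {"wx":0,"wy":0,"wz":0,"dx":-0.01,"dy":0.13,"dz":0.4,"fingers":1}
    - {"wx":0,"wy":0,"wz":0,"dx":-0.01,"dy":0.13,"dz":0.7,"fingers":1}
    - {"wx":0,"wy":0,"wz":0,"dx":-0.01,"dy":0.13,"dz":0.7,"fingers":1}
    - {"wx":0,"wy":0,"wz":0,"dx":-0.01,"dy":0.13,"dz":0.7,"fingers":1}

```text
clock: 17.7
eef_pos: [541.4, -11.7, 98.2]
eef_rot: [3.142, -0.001, 3.141]
wrist_force: [0.9, -0.0, -1.0]
finger_gap: 65.3
finger_force: 20.0
```

Call:
servo_tool:
  motion:
    - {"wx":0,"wy":0,"wz":0,"dx":0,"dy":0,"dz":0.2,"fingers":1}
    - {"wx":0,"wy":0,"wz":0,"dx":0,"dy":0,"dz":0.36,"fingers":1}
    - {"wx":0,"wy":0,"wz":0,"dx":0,"dy":0,"dz":0.36,"fingers":1}
    - {"wx":0,"wy":0,"wz":0,"dx":0,"dy":0,"dz":0.36,"fingers":1}
    - {"wx":0,"wy":0,"wz":0,"dx":0,"dy":0,"dz":0.36,"fingers":1}

```text
clock: 18.2
eef_pos: [542.2, -11.7, 63.6]
eef_rot: [-3.141, 0.002, -3.142]
wrist_force: [-0.7, 0.4, -1.7]
finger_gap: 66.0
finger_force: 20.0
```

Call:
servo_tool:
  motion:
    - {"wx":0,"wy":0,"wz":0,"dx":0.01,"dy":0,"dz":0.03,"fingers":1}
    - {"wx":0,"wy":0,"wz":0,"dx":0.01,"dy":0,"dz":0.05,"fingers":1}
    - {"wx":0,"wy":0,"wz":0,"dx":0.01,"dy":0,"dz":0.05,"fingers":1}
    - {"wx":0,"wy":0,"wz":0,"dx":0.01,"dy":0,"dz":0.05,"fingers":1}

```text
clock: 18.6
eef_pos: [541.1, -11.6, 57.9]
eef_rot: [-3.142, 0.002, -3.141]
wrist_force: [-0.4, 0.6, 5.6]
finger_gap: 65.9
finger_force: 20.0
```

Call:
servo_tool:
  motion:
    - {"wx":0,"wy":0,"wz":0,"dx":0,"dy":0,"dz":0,"fingers":-1}
    - {"wx":0,"wy":0,"wz":0,"dx":0,"dy":0,"dz":0,"fingers":-1}
    - {"wx":0,"wy":0,"wz":0,"dx":0,"dy":0,"dz":0,"fingers":-1}
    - {"wx":0,"wy":0,"wz":0,"dx":0,"dy":0,"dz":0,"fingers":-1}
    - {"wx":0,"wy":0,"wz":0,"dx":0,"dy":0,"dz":-0.4,"fingers":-1}
    - {"wx":0,"wy":0,"wz":0,"dx":0,"dy":0,"dz":-0.9,"fingers":-1}
    - {"wx":0,"wy":0,"wz":0,"dx":0,"dy":0,"dz":-1,"fingers":-1}

```text
clock: 19.3
eef_pos: [542.3, -11.8, 162.2]
eef_rot: [-3.141, 0.007, -3.141]
wrist_force: [0.7, 1.0, -0.3]
finger_gap: 93.6
finger_force: 0.0
```

Call:
servo_tool:
  motion:
    - {"wx":0,"wy":0,"wz":0,"dx":0.4,"dy":-0.9,"dz":0,"fingers":-1}
    - {"wx":0,"wy":0,"wz":0,"dx":0.4,"dy":-0.9,"dz":0,"fingers":-1}
    - {"wx":0,"wy":0,"wz":0,"dx":0.4,"dy":-0.9,"dz":0,"fingers":-1}

```text
clock: 19.6
eef_pos: [498.7, -105.3, 156.8]
eef_rot: [-3.141, -0.0, 3.138]
wrist_force: [1.0, 1.3, 0.9]
finger_gap: 94.0
finger_force: 0.0
```

Call:
servo_tool:
  motion:
    - {"wx":0,"wy":0,"wz":0,"dx":0.4,"dy":-0.9,"dz":0,"fingers":-0.7}
    - {"wx":0,"wy":0,"wz":0,"dx":0.4,"dy":-0.9,"dz":0,"fingers":-0.7}
    - {"wx":0,"wy":0,"wz":0,"dx":0.4,"dy":-0.9,"dz":0,"fingers":-0.7}

```text
clock: 19.9
eef_pos: [458.8, -195.1, 156.6]
eef_rot: [-3.141, -0.001, 3.138]
wrist_force: [0.4, 1.7, -0.1]
finger_gap: 80.3
finger_force: 0.0
```

Call:
servo_tool:
  motion:
    - {"wx":0,"wy":0,"wz":0,"dx":0.4,"dy":-0.9,"dz":0,"fingers":-0.7}
    - {"wx":0,"wy":0,"wz":0,"dx":0.4,"dy":-0.9,"dz":0,"fingers":-0.7}
    - {"wx":0,"wy":0,"wz":0,"dx":0.4,"dy":-0.9,"dz":0,"fingers":-0.7}

```text
clock: 20.2
eef_pos: [419.0, -284.7, 156.6]
eef_rot: [-3.141, -0.0, 3.138]
wrist_force: [-0.1, 0.3, 0.2]
finger_gap: 79.8
finger_force: 0.0
```

Call:
servo_tool:
  motion:
    - {"wx":0,"wy":0,"wz":0,"dx":0.08,"dy":-0.5,"dz":0,"fingers":-0.7}
    - {"wx":0,"wy":0,"wz":0,"dx":0.08,"dy":-0.5,"dz":0,"fingers":-0.7}
    - {"wx":0,"wy":0,"wz":0,"dx":0.08,"dy":-0.5,"dz":0,"fingers":-0.7}
    - {"wx":0,"wy":0,"wz":0,"dx":0.08,"dy":-0.5,"dz":0,"fingers":-0.7}

```text
clock: 20.6
eef_pos: [413.0, -330.4, 156.7]
eef_rot: [3.141, -0.0, -3.14]
wrist_force: [0.7, -0.1, -0.3]
finger_gap: 79.6
finger_force: 0.0
```

```bash
python3 - <<'E'
from h import *
s=read_state();print(s['clock'],s['eef_pos'],s['finger_gap'],s['finger_force'],s['wrist_force'])
p=camera('wrist')
print([(d['location'],d['conf']) for d in spot_in('bottle',p)[:4]])
im=p['image'].copy();th=np.linspace(0,2*np.pi,60)
for x,y,r,z in((407,-336,19.5,84),(407,-336,24.5,0),(407,-336,24.5,60)):
    pts=np.array([proj(p,(x+r*np.cos(t),y+r*np.sin(t),z)) for t in th]);cv2.polylines(im,[pts.astype(np.int32)],True,(255,0,0),1);print(proj(p,(x,y,z)))
cv2.imwrite('pics/w10.png',im[:,:,::-1])
E
```

```text
20.6 [ 413.03886882 -330.37986318  156.70635111] 79.56782451027942 0.0 [ 0.66682089 -0.09693991 -0.26030426]
[([444.0, 291.8], 0.88), ([154.3, 384.9], 0.78), ([134.6, 410.7], 0.72), ([402.8, 205.3], 0.6)]
[273.22645283 208.15061409]
[274.47662803 189.47731554]
[273.65196324 201.79495853]
```

View pics/w10.png

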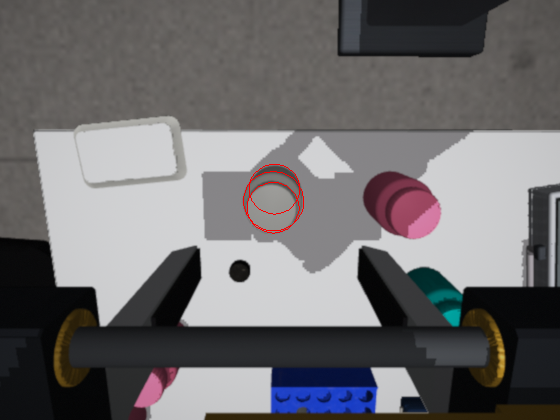

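Call:
servo_tool:
  motion:
    - {"wx":0,"wy":0,"wz":0,"dx":0.06,"dy":-0.055,"dz":0.1,"fingers":-0.7}
    - {"wx":0,"wy":0,"wz":0,"dx":0.06,"dy":-0.055,"dz":0.5,"fingers":-0.7}
    - {"wx":0,"wy":0,"wz":0,"dx":0.06,"dy":-0.055,"dz":0.98,"fingers":-0.7}
    - {"wx":0,"wy":0,"wz":0,"dx":0.06,"dy":-0.055,"dz":0.98,"fingers":-0.7}
    - {"wx":0,"wy":0,"wz":0,"dx":0.06,"dy":-0.055,"dz":0.98,"fingers":1}
    - {"wx":0,"wy":0,"wz":0,"dx":0.06,"dy":-0.055,"dz":0.98,"fingers":1}
    - {"wx":0,"wy":0,"wz":0,"dx":0.06,"dy":-0.055,"dz":0.98,"fingers":1}
    - {"wx":0,"wy":0,"wz":0,"dx":0.06,"dy":-0.055,"dz":0.98,"fingers":1}
    - {"wx":0,"wy":0,"wz":0,"dx":0.06,"dy":-0.055,"dz":0.98,"fingers":1}
    - {"wx":0,"wy":0,"wz":0,"dx":0.06,"dy":-0.055,"dz":0.98,"fingers":1}

```text
clock: 21.7
eef_pos: [406.6, -337.3, 59.4]
eef_rot: [-3.141, 0.0, -3.141]
wrist_force: [0.6, 0.8, 3.5]
finger_gap: 38.2
finger_force: 20.0
```

Call:
servo_tool:
  motion:
    - {"wx":0,"wy":0,"wz":0,"dx":0,"dy":0,"dz":0,"fingers":1}
    - {"wx":0,"wy":0,"wz":0,"dx":0,"dy":0,"dz":0,"fingers":1}
    - {"wx":0,"wy":0,"wz":0,"dx":0,"dy":0,"dz":0,"fingers":1}

```text
clock: 22.0
eef_pos: [406.7, -337.3, 59.4]
eef_rot: [-3.141, 0.001, -3.141]
wrist_force: [0.4, 2.1, 7.0]
finger_gap: 37.7
finger_force: 20.1
```

Call:
servo_tool:
  motion:
    - {"wx":0,"wy":0,"wz":0,"dx":0,"dy":0,"dz":-0.2,"fingers":1}
    - {"wx":0,"wy":0,"wz":0,"dx":0,"dy":0,"dz":-0.5,"fingers":1}
    - {"wx":0,"wy":0,"wz":0,"dx":0,"dy":0,"dz":-1,"fingers":1}
    - {"wx":0,"wy":0,"wz":0,"dx":0,"dy":0,"dz":-1,"fingers":1}

```text
clock: 22.4
eef_pos: [408.1, -338.8, 164.7]
eef_rot: [-3.135, 0.006, -3.141]
wrist_force: [0.8, -1.2, -1.9]
finger_gap: 37.4
finger_force: 20.0
```

Call:
servo_tool:
  motion:
    - {"wx":0,"wy":0,"wz":0,"dx":0,"dy":0.4,"dz":-0.2,"fingers":1}
    - {"wx":0,"wy":0,"wz":0,"dx":0,"dy":0.8,"dz":-0.2,"fingers":1}
    - {"wx":0,"wy":0,"wz":0,"dx":0,"dy":1,"dz":-0.2,"fingers":1}

```text
clock: 22.7
eef_pos: [406.1, -235.0, 178.7]
eef_rot: [3.141, -0.0, -3.141]
wrist_force: [0.2, 0.3, -1.4]
finger_gap: 37.3
finger_force: 20.0
```

Call:
servo_tool:
  motion:
    - {"wx":0,"wy":0,"wz":0,"dx":-0.2,"dy":0.4,"dz":0,"fingers":1}
    - {"wx":0,"wy":0,"wz":0,"dx":-0.2,"dy":0.8,"dz":0,"fingers":1}
    - {"wx":0,"wy":0,"wz":0,"dx":-0.2,"dy":1,"dz":0,"fingers":1}

```text
clock: 23.0
eef_pos: [426.1, -134.7, 178.2]
eef_rot: [3.141, -0.001, -3.14]
wrist_force: [-0.1, -0.3, -1.3]
finger_gap: 37.4
finger_force: 20.0
```

Call:
servo_tool:
  motion:
    - {"wx":0,"wy":0,"wz":0,"dx":-0.21,"dy":0.4,"dz":0,"fingers":1}
    - {"wx":0,"wy":0,"wz":0,"dx":-0.21,"dy":0.8,"dz":0,"fingers":1}
    - {"wx":0,"wy":0,"wz":0,"dx":-0.21,"dy":1,"dz":0,"fingers":1}
    - {"wx":0,"wy":0,"wz":0,"dx":-0.21,"dy":1,"dz":0,"fingers":1}
    - {"wx":0,"wy":0,"wz":0,"dx":-0.21,"dy":1,"dz":0,"fingers":1}

```text
clock: 23.5
eef_pos: [447.3, -37.3, 178.5]
eef_rot: [-3.141, -0.001, -3.141]
wrist_force: [0.1, -0.1, -1.1]
finger_gap: 37.5
finger_force: 20.0
```

Call:
servo_tool:
  motion:
    - {"wx":0,"wy":0,"wz":0,"dx":-0.005,"dy":0.107,"dz":0.1,"fingers":1}
    - {"wx":0,"wy":0,"wz":0,"dx":-0.005,"dy":0.107,"dz":0.4,"fingers":1}
    - {"wx":0,"wy":0,"wz":0,"dx":-0.005,"dy":0.107,"dz":0.7,"fingers":1}
    - {"wx":0,"wy":0,"wz":0,"dx":-0.005,"dy":0.107,"dz":0.7,"fingers":1}
    - {"wx":0,"wy":0,"wz":0,"dx":-0.005,"dy":0.107,"dz":0.7,"fingers":1}

```text
clock: 24.0
eef_pos: [447.9, -26.7, 109.1]
eef_rot: [3.141, -0.001, 3.141]
wrist_force: [0.7, 0.1, -0.1]
finger_gap: 37.8
finger_force: 20.0
```

Call:
servo_tool:
  motion:
    - {"wx":0,"wy":0,"wz":0,"dx":0,"dy":0,"dz":0.2,"fingers":1}
    - {"wx":0,"wy":0,"wz":0,"dx":0,"dy":0,"dz":0.34,"fingers":1}
    - {"wx":0,"wy":0,"wz":0,"dx":0,"dy":0,"dz":0.34,"fingers":1}
    - {"wx":0,"wy":0,"wz":0,"dx":0,"dy":0,"dz":0.34,"fingers":1}
    - {"wx":0,"wy":0,"wz":0,"dx":0,"dy":0,"dz":0.34,"fingers":1}

```text
clock: 24.5
eef_pos: [448.7, -26.6, 76.3]
eef_rot: [-3.141, 0.002, -3.142]
wrist_force: [1.7, 0.0, -1.2]
finger_gap: 37.4
finger_force: 20.0
```

Call:
servo_tool:
  motion:
    - {"wx":0,"wy":0,"wz":0,"dx":0,"dy":0,"dz":0.04,"fingers":1}
    - {"wx":0,"wy":0,"wz":0,"dx":0,"dy":0,"dz":0.08,"fingers":1}
    - {"wx":0,"wy":0,"wz":0,"dx":0,"dy":0,"dz":0.08,"fingers":1}
    - {"wx":0,"wy":0,"wz":0,"dx":0,"dy":0,"dz":0.08,"fingers":1}
    - {"wx":0,"wy":0,"wz":0,"dx":0,"dy":0,"dz":0.08,"fingers":1}

```text
clock: 25.0
eef_pos: [448.3, -26.4, 67.4]
eef_rot: [3.141, 0.001, -3.141]
wrist_force: [0.4, 0.8, 5.0]
finger_gap: 38.0
finger_force: 20.1
```

Call:
servo_tool:
  motion:
    - {"wx":0,"wy":0,"wz":0,"dx":0,"dy":0,"dz":0,"fingers":-0.4}
    - {"wx":0,"wy":0,"wz":0,"dx":0,"dy":0,"dz":0,"fingers":-0.4}
    - {"wx":0,"wy":0,"wz":0,"dx":0,"dy":0,"dz":0,"fingers":-0.4}
    - {"wx":0,"wy":0,"wz":0,"dx":0,"dy":0,"dz":0,"fingers":-0.4}
    - {"wx":0,"wy":0,"wz":0,"dx":0,"dy":0,"dz":-0.4,"fingers":-0.4}
    - {"wx":0,"wy":0,"wz":0,"dx":0,"dy":0,"dz":-0.9,"fingers":-0.4}
    - {"wx":0,"wy":0,"wz":0,"dx":0,"dy":0,"dz":-1,"fingers":-0.4}

```text
clock: 25.7
eef_pos: [449.7, -26.7, 171.6]
eef_rot: [-3.141, 0.007, -3.141]
wrist_force: [-0.1, 0.1, -0.9]
finger_gap: 65.8
finger_force: 0.0
```

Call:
servo_tool:
  motion:
    - {"wx":0,"wy":0,"wz":0,"dx":-0.95,"dy":0.2,"dz":-0.6,"fingers":-0.4}
    - {"wx":0,"wy":0,"wz":0,"dx":-0.95,"dy":0.2,"dz":-0.6,"fingers":-0.4}
    - {"wx":0,"wy":0,"wz":0,"dx":-0.95,"dy":0.2,"dz":-0.6,"fingers":-0.4}
    - {"wx":0,"wy":0,"wz":0,"dx":-0.95,"dy":0.2,"dz":-0.6,"fingers":-0.4}
    - {"wx":0,"wy":0,"wz":0,"dx":-0.95,"dy":0.2,"dz":-0.6,"fingers":-0.4}

```text
clock: 26.2
eef_pos: [542.1, -6.5, 225.7]
eef_rot: [3.142, -0.002, -3.141]
wrist_force: [0.3, -0.1, -0.4]
finger_gap: 66.0
finger_force: 0.0
```

```bash
python3 - <<'E'
from h import *
s=read_state();print(s['clock'],s['eef_pos'],s['finger_gap'],s['wrist_force'])
p=camera('wrist')
im=p['image'].copy();th=np.linspace(0,2*np.pi,60)
W=dict(tube=(527,83.5,17,9,65),vial=(433,68.4,20.5,12.5,78),jar=(541,-11.6,41.5,33.5,82),b=(448,-26.6,32.5,19.5,93))
for x,y,r,q,h in W.values():
  for R,z in((r,29),(q,h)):
    pts=np.array([proj(p,(x+R*np.cos(t),y+R*np.sin(t),z)) for t in th]);cv2.polylines(im,[pts.astype(np.int32)],True,(0,0,0) if z>29 else(255,0,0),1)
q=camera('scene')['image']
a=cv2.resize(q[150:330,180:460],None,fx=2,fy=2,interpolation=3)[:,:560]
o=np.zeros((600,800,3),np.uint8);o[:420,:400]=im[:,80:480];o[:360,400:]=cv2.resize(q[150:330,190:390],None,fx=2,fy=2)
cv2.imwrite('pics/w11.png',o[:,:,::-1])
E
```

```text
26.2 [542.08510502  -6.53599055 225.65493534] 65.96292249608223 [ 0.33850765 -0.05868204 -0.43289268]
```

View pics/w11.png

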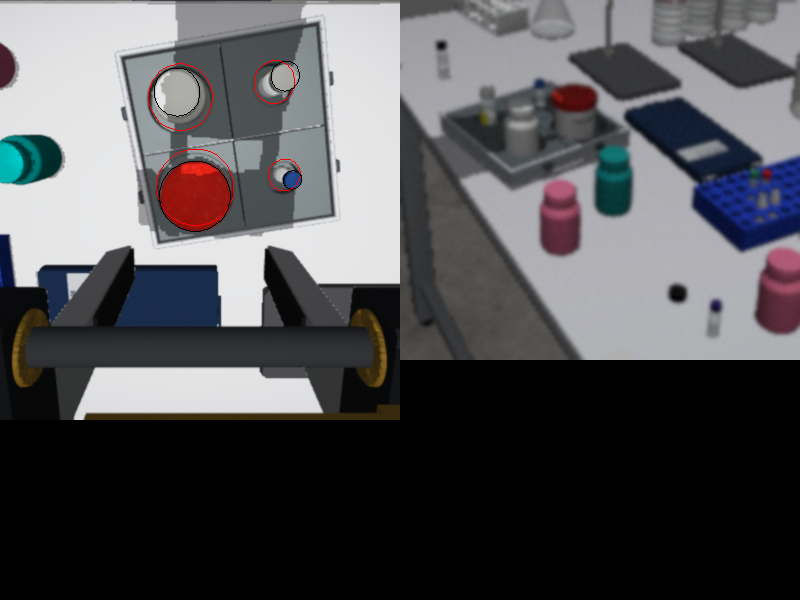

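All four tops line up with the predicted circles (red jar at 195,195; bottle at 177,92; vial at 285,76; tube at 291,179). Both look-alikes are still standing where they were. Signing off.

```bash
python3 -c "
from cell import *
print(sign_off())"
```

```text
the job is handed in; nothing more can be done
None
```

The jar, white bottle, broad vial and blue-capped tube are each standing in their matching wells, the slim and tiny vials were left alone, and the job is handed in at about 26 s; sign-off returned no verdict.

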